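Set up the folding paper-roll stand and hold its frame upright

TASK

Get the printer's folding paper-roll stand ready for threading: put the larger paper roll (the one whose core fits) upright over the stand's spindle, fully down on the base, and let go of it; then flip the kickstand on the back of the leaning frame over its centre so that it drops all the way down. Last, raise the sprung frame by its top bar until it stands upright, bearing on the kickstand, and finish while still holding it there, because it tips back when let go; leave the other things on the bench where they are.

Things in the scene. Friction and masses are not known exactly. Their poses are not given: they have to be found in the camera images.
- roll_mid (a point): centre, half-way up, of the white paper roll to be loaded: a cylinder 56 mm in diameter and 60 mm tall with a through bore of 25 mm diameter, standing on end (its z axis up) on the bench right of the stand; 0.1 to 0.25 kg
- stand: base plate of the folding roll stand, fixed to the bench: grey-painted metal, 200 mm (its x) by 340 mm (its y) by 12 mm thick, origin at the centre of its underside on the bench, z up. Spindle, frame and kickstand are mounted on it. The frame's hinge line runs along the stand's y axis at x = -20 mm, 26 mm above the bench, and the frame is centred at y = +85 mm; the spindle stands at x = 0, y = -115 mm
- spindle_foot (a point): foot of the upright steel spindle, on its axis at the top face of the base plate (12 mm above the bench); the spindle is 20 mm in diameter and rises 65 mm above this point, the last 9 mm tapering to 10 mm diameter. A roll fully down has its centre 30 mm above this point
- frame (a joint): lean of the guide frame about its hinge line, rad: 0 = upright, negative = leaning towards the stand's -x side. At the start it lies against its stop at -0.38; a spring and its weight pull it back there with 0.3 to 0.5 N m, that is 1.5 to 2.5 N at the top bar. With the kickstand down it stops at upright (0); with the kickstand not down it goes on past upright to +0.5 (falling over the other way)
- frame_bar (a point): middle of the frame's top bar: a round steel bar 14 mm in diameter and 110 mm long along the stand's y axis, 200 mm from the hinge line (226 mm above the bench when upright), on two round posts 12 mm in diameter at the bar's ends; below the bar the frame is open down to a cross bar 85 mm lower. Turns with the frame: its z axis points from the hinge line to the bar, y along the bar
- kickstand (a joint): angle of the kickstand leg about its pivot, rad: -0.4 = folded, resting against its stop, leaning past the vertical towards the stand's -y side (the spindle's side); 0 = pointing up; it passes its centre at about +0.25 and from there falls by its own weight over the stand's +y side; 3.26 = fully down, against its stop. It turns easily (under 0.1 N m) about an axis along the frame's own x, and needs only a push on its tip sideways, towards the stand's +y
- kickstand_pivot (a point): pivot of the kickstand, on the stand's +x side of the frame's middle, 115 mm along the frame from the hinge line and 19 mm off the frame's plane
- kickstand_tip (a point): centre of the rubber ball foot (18 mm diameter) at the end of the kickstand leg, a round steel bar 12 mm in diameter, 131 mm long from pivot to ball centre, splayed 0.4 rad away from the frame on the stand's +x side; folded, this tip is the highest point of the stand, about 265 mm above the bench, standing clear above and behind the top bar. A short thumb tab 42 mm long sticks out beside the pivot
- label_roll: small roll of labels, white paper, 42 mm diameter, 30 mm tall, bore only 12 mm (too narrow for the spindle); bystander; origin at its underside's centre
- core: bare cardboard core tube, 32 mm diameter, 60 mm tall, standing; bystander; origin at its underside's centre
- beaker: glass beaker, 70 mm rim diameter, 90 mm tall; bystander; origin at its underside's centre
- spanner: steel spanner, 160 mm long, lying flat; bystander; origin at its underside's centre
- reagent_jar: glass jar with white cap, 60 mm diameter, 85 mm tall; bystander; origin at its underside's centre
There are look-alikes about, which are no part of the job. Leave any black or yellow look-alike of the part that bears roll_mid alone.

How it is judged:
By the outcome, as a careful person would: the job done as asked, in the order asked, and still so for the second after the job is handed in, while the arm keeps its last pose, push and grip.
It also fails if it takes over 64 s, if anything falls off the work surface, if the arm or the gripper's body presses on something with over 40 N, if the wrist force passes 120 N, or if a joint passes its speed limit or range.

ROBOT

A 6-joint arm with a two-finger parallel gripper is mounted at the origin on the work surface. World frame = base frame: x ahead of the robot, y to its left, z up, the work surface at z = 0. Lengths are in mm, angles in rad, forces in N, time in s.
With the tool pointing down it reaches from about 275 to 1000 mm from the base axis. Payload 8.4 kg.
Tool frame: the origin (TCP) lies between the finger pads; the fingertips stand 22 mm ahead of it and the grasp point (between the pads) lies 3 mm ahead of it; z points along the fingers, y is the line along which they close (so a half turn about z gives the same grasp; the last joint's range is limited). The gripper opens to 85 mm and grips with 20 to 120 N. Pads are 22 mm wide; open, the fingers measure 114 mm over their backs; the gripper's body (76 mm by 85 mm) begins 54 mm behind the grasp point. The pads swing forward as they close: fully open they stand 13 mm farther back than shut.
Start: joints at [1.319, 0.353, 1.633, -0, 1.155, -0.002], TCP at [154.505, 605.604, 230.081] pointing down, gripper open.
Joint ranges: [-2.63, 2.63], [-0.92, 2.1], [0.06, 2.66], [-1.3, 4.44], [0, 2.69], [-3.02, 3.02]. Speed limits (rad/s): [2.22, 2.22, 2.79, 3.14, 3.14, 3.14].

INTERFACE

Orientations are given as [roll, pitch, yaw] about the fixed x, y, z axes, in that order (R = Rz(yaw) Ry(pitch) Rx(roll)).
In Python, from rig import r, grab_frame gives the robot as it stands.
- The arm moves only by the shell command python3 -m inch 'ROWS' [FORCE]. ROWS is JSON, a list of rows, each a list of 7 numbers: the turn, a rotation vector about the tool's x, y, z as a fraction of full scale, then the shift along the tool's x, y, z as a fraction of full scale, then the closure, from 0 (fully open) to 1 (shut). In form: [[rx, ry, rz, dx, dy, dz, fingers], ...]. A call has 1 to 8 rows; each row shifts and turns the commanded pose from where the row before left it, along the tool's axes as they then stand; what a row does not reach is not made up. Full scale, the value 1, is 2.5 cm for a shift and pi rad for a turn. A row lasts 1/12 s, in which the tool goes at most 41.7 mm and 7.16 degrees, less where a joint would pass 70% of its speed; a pose out of reach is approached as far as the arm can. A call with a number of a shift or a turn outside -1 to 1 is refused whole. A call with a gripper value outside its range is refused whole. The fingers move at their own pace and stop on an object; FORCE is the grip in N (left out, the last holds). Time passes only in rows, so rows that do not move let the fingers close. It gives the time, the measured TCP pose, the force, the opening and the grip force at its end, in the units of the state.
- r.sense(): the state, without advancing time (a new reading comes with each control period).
- grab_frame(name): name is "side" or "top"; returns a dict with "pixels" (384x512x3 uint8, red, green, blue), "z_map" (384x512 float32, mm along the optical axis (not along the pixel's ray), 0 where there is no reading), "vertical_fov" (degrees; the focal length in pixels is half the picture's height over the tangent of half this angle, whatever the lens; pixels are square), "cx", "cy" (the principal point, pixels), "cam_to_world" (4x4, takes a point from camera to world coordinates). Camera axes: x right, y down, z forward; pixel columns grow to the right and rows downward; lengths in mm; the calibration is good to about 2 mm. A picture is of the moment at which its call begins.
- r.sign_off(): hands the job in; it is judged then, once.
The state is a dict: "clock": time; "qpos": joint angles; "qvel": joint speeds; "joint_efforts": joint torques, N m; "eef_pos": TCP position; "tcp_rot": TCP orientation; "contact_force": force on the tool from outside, world axes, zero at the start; "wrist_torque": the same for the moment, N m; "opening": opening from 0.0 (shut) to 1.0 (fully open); "grasp_force": force on a finger pad.
Only numpy, scipy, OpenCV 4.12 (cv2) and the standard library are available. Lean on these libraries where they do the work, as an engineer would, in place of code of your own. Each camera call takes 0.05 s, during which the arm holds its last target. There are 200 camera calls.

## Working session

There is one attempt and no reset: what is moved stays moved. The work goes in short steps, Python scripts to look and compute and a shell command to move; the robot and the scene stay as the last step left them, time stands still between calls to the robot, and variables do not carry over. Pictures are saved under pics/ and viewed, at most 13 in all, crops included, and the job is handed in when it is done.

```bash
mkdir -p pics; ls; cat > h.py <<'E'
import numpy as np,cv2
from rig import r,grab_frame
def shot(n,name=None):
    f=grab_frame(n)
    if name: cv2.imwrite(f'pics/{name}.png',f['pixels'][:,:,::-1])
    f['F']=192/np.tan(np.radians(f['vertical_fov']/2)); return f
def cloud(f):
    v,u=np.mgrid[0:384,0:512]; z=f['z_map']
    p=np.stack([(u-f['cx'])/f['F']*z,(v-f['cy'])/f['F']*z,z,np.ones_like(z)],-1)
    w=(p@np.array(f['cam_to_world']).T)[...,:3]; w[z==0]=np.nan; return w
E
python3 - <<'E'
from h import *
for n in('top','side'):
    f=shot(n,n+'0'); w=cloud(f); np.save(n+'0.npy',w); print(n,f['vertical_fov'],np.round(f['cam_to_world'],3).tolist())
print(r.sense())
E
```

```text
pics
top 49.12711211847233 [[0.044, -0.977, 0.21, 276.137], [-0.999, -0.043, 0.01, -0.987], [-0.001, -0.21, -0.978, 1514.755], [0.0, 0.0, 0.0, 1.0]]
side 45.93946393676531 [[0.99, -0.063, 0.126, 362.16], [-0.14, -0.527, 0.839, -1237.217], [0.014, -0.848, -0.53, 949.555], [0.0, 0.0, 0.0, 1.0]]
{'clock': 0.1, 'qpos': array([ 1.31861906e+00,  3.53600941e-01,  1.63406911e+00,  3.37670423e-05,
        1.15520806e+00, -2.41991593e-03]), 'qvel': array([-0.00078605, -0.00209228, -0.00034185,  0.00027768, -0.0001293 ,
        0.00019982]), 'joint_efforts': array([-1.36290935e-03, -6.06355691e+01, -3.42821145e+01, -4.44874320e-05,
        3.85552092e-03,  1.59384655e-05]), 'eef_pos': array([154.3728334 , 605.18249239, 229.41898684]), 'tcp_rot': array([-3.14030727e+00, -3.39858151e-05,  2.89182163e+00]), 'contact_force': array([ 0.4115762 , -0.16404221,  0.1573354 ]), 'wrist_torque': array([ 0.02659005, -0.05565335, -0.02462246]), 'grasp_force': 0.0, 'opening': 0.9976890708429049}
```

View pics/top0.png

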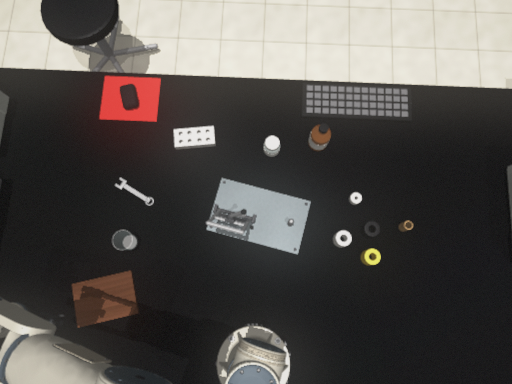

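View pics/side0.png

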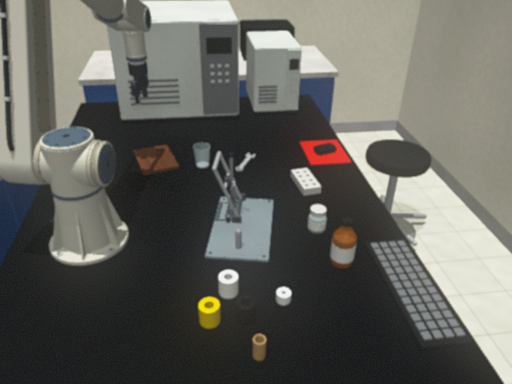

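The top view shows the white roll at about (343,239), the spindle at (291,222), the frame at (232,222), and the plate centred at about (259,216). The side view has the roll at (228,284), the spindle at (238,238), and the frame and kickstand around (228,185). The yellow and black look-alikes sit beside the roll.

```bash
python3 - <<'E'
from h import *
w=np.load('top0.npy'); img=cv2.imread('pics/top0.png'); s=np.load('side0.npy'); si=cv2.imread('pics/side0.png')
print('bench z',np.nanmedian(w[300:320,400:450,2]),np.nanmedian(s[330:350,120:180,2]))
# plate
m=np.zeros((384,512),bool); m[170:260,195:320]=1
m&=(img.min(2)>70)&(abs(w[...,2]-12)<9)
m=cv2.morphologyEx(m.astype('uint8'),cv2.MORPH_CLOSE,np.ones((3,3)))>0
p=w[m]; p=p[np.isfinite(p[:,0])]
rc=cv2.minAreaRect(p[:,:2].astype('float32')); print('plate',rc,np.median(p[:,2]),len(p))
# roll
for nm,W,I,(u0,u1,v0,v1) in(('top',w,img,(325,358,222,256)),('side',s,si,(212,244,262,304))):
    q=W[v0:v1,u0:u1]; c=I[v0:v1,u0:u1].min(2)
    k=(q[...,2]>25)&(c>60); P=q[k]; t=P[P[:,2]>52]
    print(nm,'roll n',len(P),'ztop',np.percentile(P[:,2],[50,90,98]),'circ',cv2.minEnclosingCircle(t[:,:2].astype('float32')),t.mean(0))
# spindle
for nm,W,(u0,u1,v0,v1) in(('top',w,(280,302,208,232)),('side',s,(230,248,222,254))):
    q=W[v0:v1,u0:u1].reshape(-1,3); P=q[(q[:,2]>35)]
    print(nm,'spindle',len(P),P.mean(0),P.max(0),P.min(0), P[P[:,2]>65].mean(0))
# frame
for nm,W,(u0,u1,v0,v1) in(('top',w,(195,265,195,250)),('side',s,(205,260,145,222))):
    q=W[v0:v1,u0:u1].reshape(-1,3); P=q[(q[:,2]>150)]
    i=np.argsort(-P[:,2]); print(nm,'frame',len(P)); print(np.round(P[i[::3]][:40]).astype(int).tolist())
E
python3 - <<'E'
import cv2
a=cv2.imread('pics/top0.png')[170:270,190:370]; b=cv2.imread('pics/side0.png')[140:320,180:300]
a=cv2.resize(a,None,fx=2.5,fy=2.5,interpolation=2); b=cv2.resize(b,None,fx=2.9,fy=2.9,interpolation=2)
import numpy as np
c=np.zeros((530,800,3),'uint8'); c[:a.shape[0],:a.shape[1]]=a; c[:b.shape[0],451:451+b.shape[1]]=b[:530]
cv2.imwrite('pics/crop0.png',c)
E
```

```text
bench z -0.5612836746695393 1.6736272418106637
plate ((505.00006103515625, 5.6922454833984375), (343.3297424316406, 204.7274932861328), 77.17845916748047) 11.770464179157102 4434
top roll n 207 ztop [58.70526218 63.14605831 65.32348009] circ ((428.7021789550781, -292.46026611328125), 28.532468795776367) [ 428.25759624 -291.83096743   59.4391932 ]
side roll n 388 ztop [57.14982841 62.60194174 63.75161641] circ ((431.15350341796875, -293.3270568847656), 29.84086036682129) [ 429.23056057 -295.83913334   60.0167301 ]
top spindle 31 [ 475.99041958 -107.08023076   68.89058986] [485.88516475 -98.52628638  80.9757295 ] [ 467.95130989 -115.67317269   41.47825017] [ 477.0008277  -107.48758966   72.77796384]
side spindle 84 [ 477.43542863 -113.75334339   58.64827467] [ 487.79831138 -102.87768522   81.99208324] [ 467.95485554 -121.7691123    35.04276111] [ 477.85505453 -113.06269714   73.54809487]
top frame 315
[[471, 48, 273], [474, 51, 273], [478, 49, 271], [478, 52, 270], [469, 45, 268], [475, 46, 268], [469, 57, 264], [476, 58, 263], [473, 58, 262], [474, 61, 252], [472, 65, 243], [470, 65, 
[... 436 characters left out ...]
438, 157, 218], [417, 66, 218]]
side frame 313
[[470, 41, 274], [477, 51, 272], [467, 48, 270], [467, 44, 269], [473, 39, 268], [467, 43, 266], [464, 53, 265], [480, 50, 262], [470, 42, 259], [468, 54, 253], [474, 51, 250], [474, 51, 247], [471, 55, 241], [477, 55, 237], [474, 55, 233], [477, 57, 229], [474, 58, 224], [428, 107, 223], [432, 122, 222], [431, 95, 222], [424, 103, 221], [437, 139, 221], [436, 124, 221], [417, 44, 221], [427, 91, 221], [419, 65, 220], [431, 105, 220], [433, 134, 220], [428, 106, 220], [429, 128, 220], [471, 60, 219], [419, 74, 219], [427, 87, 219], [425, 116, 218], [421, 49, 218], [435, 160, 218], [426, 75, 218], [435, 118, 217], [425, 57, 217], [436, 126, 216]]
```

View pics/crop0.png

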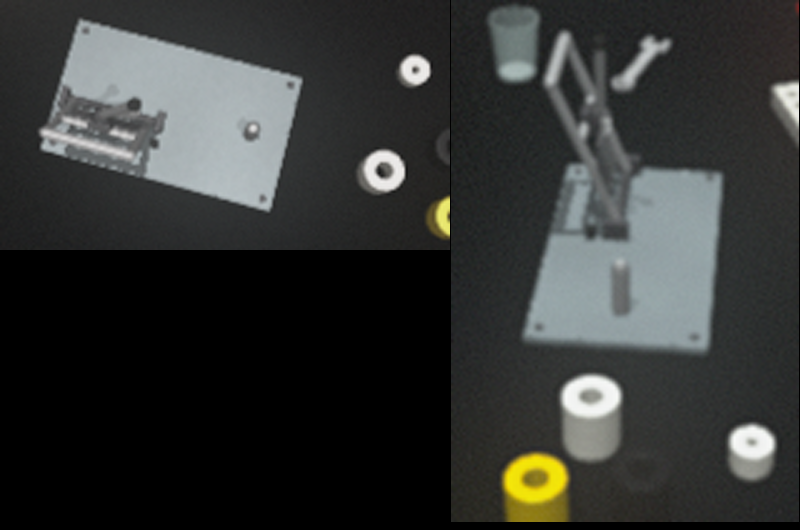

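The top crop confirms the kickstand ball near crop (134,104), the bar from (40,130) to (140,155), and the bore of the roll at (384,170). Estimates: stand yaw about −0.224, spindle at about (478,−107), roll at about (429,−293), bar middle at about (432,109), kickstand tip at about (472,48,263). The neighbouring rolls leave room to close along world x, so I turn the tool to yaw 1.571 first. Then tool x = world y, tool y = world x and tool z is down.

```bash
R='[0,0,0.0382,0,0,0,0]'
python3 -m inch '[[0,0,0.0382,0,0,0,0],[0,0,0.0382,0,0,0,0],[0,0,0.0382,0,0,0,0],[0,0,0.0382,0,0,0,0],[0,0,0.0382,0,0,0,0],[0,0,0.0382,0,0,0,0],[0,0,0.0382,0,0,0,0],[0,0,0.0382,0,0,0,0]]'
python3 -m inch '[[0,0,0.0382,0,0,0,0],[0,0,0.0382,0,0,0,0],[0,0,0.0382,0,0,0,0],[0,0,0,0,0,0,0]]'
python3 -m inch '[[0,0,0,-1,0.3,0,0],[0,0,0,-1,0.3,0,0],[0,0,0,-1,0.3,0,0],[0,0,0,-1,0.3,0,0],[0,0,0,-1,0.3,0,0],[0,0,0,-1,0.3,0,0],[0,0,0,-1,0.3,0,0],[0,0,0,-1,0.3,0,0]]'
```

```text
clock: 0.77
eef_pos: [154.4, 605.3, 229.6]
tcp_rot: [-3.141, 0.001, 1.926]
contact_force: [-0.0, 0.3, -0.7]
opening: 0.999
grasp_force: 0.0
clock: 1.1
eef_pos: [154.4, 605.3, 229.7]
tcp_rot: [-3.141, 0.001, 1.566]
contact_force: [0.3, 0.5, 0.3]
opening: 1.001
grasp_force: 0.0
clock: 1.77
eef_pos: [214.8, 404.3, 229.9]
tcp_rot: [-3.141, 0.0, 1.577]
contact_force: [0.1, -0.3, -0.4]
opening: 0.999
grasp_force: 0.0
```

```bash
python3 -m inch '[[0,0,0,-1,0.3,0,0],[0,0,0,-1,0.3,0,0],[0,0,0,-1,0.3,0,0],[0,0,0,-1,0.3,0,0],[0,0,0,-1,0.3,0,0],[0,0,0,-1,0.3,0,0],[0,0,0,-1,0.3,0,0],[0,0,0,-1,0.3,0,0]]'
python3 -m inch '[[0,0,0,-1,0.3,0,0],[0,0,0,-1,0.3,0,0],[0,0,0,-1,0.3,0,0],[0,0,0,-1,0.3,0,0],[0,0,0,-1,0.3,0,0],[0,0,0,-1,0.3,0,0],[0,0,0,-1,0.3,0,0],[0,0,0,-1,0.3,0,0]]'
python3 -m inch '[[0,0,0,-1,0.32,0,0],[0,0,0,-1,0.32,0,0],[0,0,0,-1,0.32,0,0],[0,0,0,-1,0.32,0,0],[0,0,0,-1,0.32,0,0],[0,0,0,-1,0.32,0,0],[0,0,0,-1,0.32,0,0],[0,0,0,-1,0.32,0,0]]'
python3 -m inch '[[0,0,0,-1,0.32,0,0],[0,0,0,-1,0.32,0,0],[0,0,0,-1,0.32,0,0],[0,0,0,-0.9,0.32,0,0],[0,0,0,0,0,0,0],[0,0,0,0,0,0,0]]'
```

```text
clock: 2.43
eef_pos: [274.9, 204.5, 230.1]
tcp_rot: [3.141, -0.0, 1.577]
contact_force: [0.7, 0.2, 0.8]
opening: 0.997
grasp_force: 0.0
clock: 3.1
eef_pos: [335.1, 4.4, 230.2]
tcp_rot: [3.141, -0.0, 1.576]
contact_force: [1.3, -0.3, -0.2]
opening: 0.998
grasp_force: 0.0
clock: 3.77
eef_pos: [399.3, -195.5, 230.0]
tcp_rot: [-3.141, -0.0, 1.576]
contact_force: [0.7, 1.9, 0.4]
opening: 0.998
grasp_force: 0.0
clock: 4.27
eef_pos: [431.2, -292.3, 229.6]
tcp_rot: [-3.141, -0.001, 1.573]
contact_force: [-0.7, 1.4, 0.2]
opening: 0.997
grasp_force: 0.0
```

```bash
python3 -m inch '[[0,0,0,0,-0.1,1,0],[0,0,0,0,0,1,0],[0,0,0,0,0,1,0],[0,0,0,0,0,1,0],[0,0,0,0,0,1,0],[0,0,0,0,0,0.9,0],[0,0,0,0,0,0.9,0],[0,0,0,0,0,0.6,0]]'
python3 -m inch '[[0,0,0,0,0,0,1],[0,0,0,0,0,0,1],[0,0,0,0,0,0,1],[0,0,0,0,0,0,1],[0,0,0,0,0,0,1],[0,0,0,0,0,0,1],[0,0,0,0,0,0,1],[0,0,0,0,0,0,1]]' 40
python3 - <<'E'
from h import *
f=shot('side','side1'); cv2.imwrite('pics/side1c.png',cv2.resize(f['pixels'][200:360,130:330,::-1],None,fx=3,fy=3,interpolation=2))
E
```

```text
clock: 4.93
eef_pos: [427.5, -289.8, 43.4]
tcp_rot: [-3.14, -0.002, 1.575]
contact_force: [-0.1, 0.2, -0.1]
opening: 0.999
grasp_force: 0.0
clock: 5.6
eef_pos: [429.5, -291.9, 46.4]
tcp_rot: [3.14, 0.001, 1.572]
contact_force: [-0.3, 3.5, 8.5]
opening: 0.636
grasp_force: 43.1
```

View pics/side1c.png

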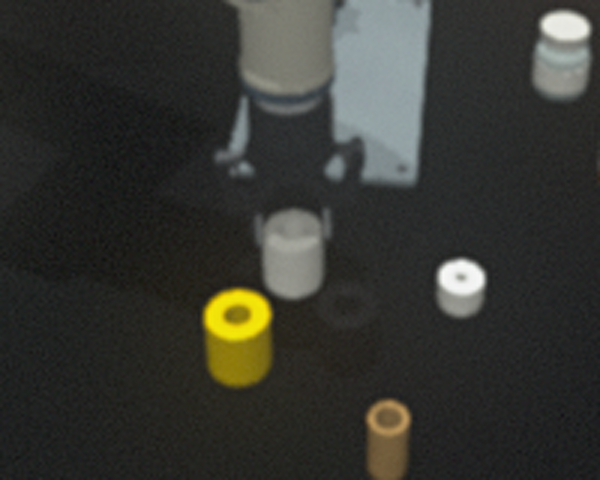

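The gripper has the roll: the opening is 0.636, about 54 mm, and the roll is still upright with the look-alikes untouched. Next: lift, then carry it over the spindle.

```bash
python3 -m inch '[[0,0,0,0,0,-0.5,1],[0,0,0,0,0,-0.8,1],[0,0,0,0,0,-0.8,1],[0,0,0,0,0,-0.8,1],[0,0,0,0,0,-0.8,1],[0,0,0,0,0,-0.8,1],[0,0,0,0,0,-0.4,1],[0,0,0,0.3,0.1,0,1]]'
python3 -m inch '[[0,0,0,0.8,0.2,0,1],[0,0,0,0.9,0.24,0,1],[0,0,0,0.9,0.24,0,1],[0,0,0,0.9,0.24,0,1],[0,0,0,0.9,0.24,0,1],[0,0,0,0.9,0.24,0,1],[0,0,0,0.9,0.24,0,1],[0,0,0,0.6,0.14,0,1]]'
python3 -m inch '[[0,0,0,0.26,0,0,1],[0,0,0,0,0,0,1],[0,0,0,0,0,0,1],[0,0,0,0,0,0,1]]'
python3 - <<'E'
from h import *
np.set_printoptions(precision=1,suppress=True)
for n in('top','side'):
    f=shot(n,n+'2'); w=cloud(f); I=f['pixels']; 
    d=np.linalg.norm(w[...,:2]-np.array([478,-107]),axis=2)
    sat=I.max(2).astype(int)-I.min(2); k=(d<45)&(I.min(2)>75)&(w[...,2]>85)&(w[...,2]<172)
    P=w[k]; print(n,len(P),P.mean(0),np.percentile(P,[3,50,97],axis=0).round(1).tolist())
    k=(d<30)&(w[...,2]>20)&(w[...,2]<85); P=w[k]; print(' spindle',len(P),P.mean(0) if len(P) else 0)
print(r.sense()['eef_pos'],r.sense()['contact_force'])
f=cv2.imread('pics/side2.png'); cv2.imwrite('pics/side2c.png',cv2.resize(f[140:280,160:320],None,fx=4,fy=4,interpolation=2))
E
```

```text
clock: 6.32
eef_pos: [432.5, -285.6, 170.1]
tcp_rot: [3.138, 0.003, 1.571]
contact_force: [2.0, 0.5, -1.6]
opening: 0.632
grasp_force: 42.7
clock: 6.98
eef_pos: [475.3, -111.7, 166.4]
tcp_rot: [-3.14, -0.001, 1.572]
contact_force: [0.2, -0.2, -1.2]
opening: 0.633
grasp_force: 42.7
clock: 7.32
eef_pos: [475.3, -108.2, 167.2]
tcp_rot: [-3.141, 0.0, 1.571]
contact_force: [1.2, 0.3, -0.4]
opening: 0.632
grasp_force: 42.7
top 19 [458.2 -88.1 149.2] [[448.3, -97.2, 129.5], [455.6, -86.9, 149.3], [474.1, -81.8, 169.8]]
 spindle 0 0
side 240 [ 472.2 -129.8  148.8] [[447.1, -139.9, 124.8], [472.5, -132.2, 149.7], [498.6, -98.6, 170.3]]
 spindle 104 [ 477.4 -113.5   52.6]
[ 475.4 -108.4  167.4] [-0.9 -0.5 -0.9]
```

View pics/side2c.png

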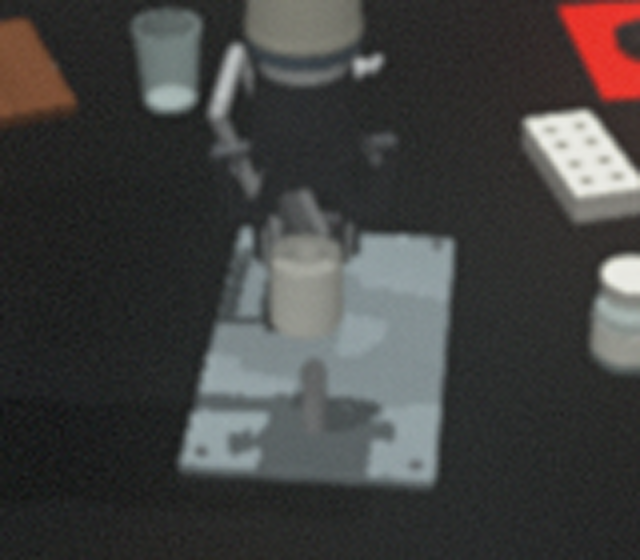

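The side crop shows the roll held upright at about (305,285), above the spindle at (313,395). To align them I fit circles of known radius to both visible surfaces from the same camera, so calibration bias cancels.

```bash
cat >> h.py <<'E'
from scipy.optimize import least_squares
def circ(P,rad,c0):
    s=least_squares(lambda c:np.hypot(P[:,0]-c[0],P[:,1]-c[1])-rad,c0,loss='soft_l1',f_scale=2); return s.x,np.median(abs(s.fun))
E
python3 - <<'E'
from h import *
f=shot('side'); w=cloud(f); I=f['pixels']
sub=np.zeros((384,512),bool); sub[200:225,225:247]=1
k=sub&(w[...,2]>128-0)&(w[...,2]<176)&(I.min(2)>75)&(np.linalg.norm(w[...,:2]-[475,-108],axis=2)<36)
P=w[k]; print('zrange',np.percentile(P[:,2],[2,98])); print(len(P),circ(P,28,[475,-108]))
for c in(440,470): pass
s=np.load('side0.npy'); q=s[222:254,228:250].reshape(-1,3); 
for W in(q,w[225:254,228:250].reshape(-1,3)):
    P=W[(W[:,2]>22)&(W[:,2]<66)&(np.hypot(W[:,0]-478,W[:,1]+107)<22)]; print('sp',len(P),circ(P,10,[478,-107]))
q=s[262:304,212:246].reshape(-1,3);P=q[(q[:,2]>8)&(q[:,2]<56)&(np.hypot(q[:,0]-429,q[:,1]+292)<36)]; print('roll orig',len(P),circ(P,28,[429,-292]))
E
```

```text
zrange [129.88270792 175.12685027]
245 (array([ 472.89827088, -109.30850786]), np.float64(1.2815832471078537))
sp 79 (array([ 477.84604591, -107.56741749]), np.float64(0.8326482659836536))
sp 77 (array([ 478.14090052, -107.59470041]), np.float64(0.9003543340985907))
roll orig 265 (array([ 429.28473596, -291.73124041]), np.float64(1.1100972074976134))
```

```bash
python3 -m inch '[[0,0,0,0.04,0.14,0,1],[0,0,0,0,0,0.5,1],[0,0,0,0,0,0.5,1],[0,0,0,0,0,0.5,1],[0,0,0,0,0,0,1],[0,0,0,0,0,0,1]]'
python3 -m inch '[[0,0,0,0,0,0.3,1],[0,0,0,0,0,0.3,1],[0,0,0,0,0,0.3,1],[0,0,0,0,0,0.3,1],[0,0,0,0,0,0,1]]'
```

```text
clock: 7.97
eef_pos: [478.9, -106.8, 129.8]
tcp_rot: [-3.14, -0.0, 1.571]
contact_force: [-0.1, 0.1, -1.4]
opening: 0.629
grasp_force: 42.7
clock: 8.38
eef_pos: [478.2, -106.4, 98.5]
tcp_rot: [-3.139, -0.0, 1.572]
contact_force: [-0.2, -0.7, -1.3]
opening: 0.635
grasp_force: 42.7
```

```bash
python3 -m inch '[[0,0,0,0,0,0.3,1],[0,0,0,0,0,0.3,1],[0,0,0,0,0,0.3,1],[0,0,0,0,0,0.3,1],[0,0,0,0,0,0.2,1],[0,0,0,0,0,0,1]]'
python3 -m inch '[[0,0,0,0,0,0.1,1],[0,0,0,0,0,0.1,1],[0,0,0,0,0,0,1]]'
```

```text
clock: 8.88
eef_pos: [478.4, -106.4, 63.8]
tcp_rot: [-3.14, -0.0, 1.572]
contact_force: [-0.6, 0.1, -0.7]
opening: 0.631
grasp_force: 42.7
clock: 9.13
eef_pos: [479.1, -106.6, 59.9]
tcp_rot: [-3.142, -0.0, 1.572]
contact_force: [-0.7, -0.5, -1.2]
opening: 0.634
grasp_force: 42.7
```

```bash
python3 -m inch '[[0,0,0,0,0,0.08,1],[0,0,0,0,0,0,1],[0,0,0,0,0,0,0],[0,0,0,0,0,0,0],[0,0,0,0,0,0,0],[0,0,0,0,0,0,0],[0,0,0,0,0,0,0],[0,0,0,0,0,0,0]]'
python3 -m inch '[[0,0,0,0,0,-0.6,0],[0,0,0,0,0,-1,0],[0,0,0,0,0,-1,0],[0,0,0,0,0,-1,0],[0,0,0,0,0,-1,0],[0,0,0,0,0,-1,0],[0,0,0,0,0,-1,0],[0,0,0,0,0,-1,0]]'
python3 - <<'E'
from h import *
f=shot('side','side3'); w=cloud(f)
P=w.reshape(-1,3); d=np.hypot(P[:,0]-478,P[:,1]+107); k=(d<34)&(P[:,2]>16)&(P[:,2]<90)
Q=P[k]; print(len(Q),np.percentile(Q[:,2],[2,50,90,98]),circ(Q[Q[:,2]<68],28,[478,-107]))
cv2.imwrite('pics/side3c.png',cv2.resize(f['pixels'][120:280,160:320,::-1],None,fx=3.5,fy=3.5,interpolation=2))
E
```

```text
clock: 9.8
eef_pos: [479.2, -106.6, 58.1]
tcp_rot: [3.142, 0.0, 1.572]
contact_force: [0.1, 0.7, 0.1]
opening: 1.008
grasp_force: 0.0
clock: 10.47
eef_pos: [478.8, -106.5, 249.4]
tcp_rot: [3.142, 0.0, 1.572]
contact_force: [-1.0, 0.4, 0.0]
opening: 0.999
grasp_force: 0.0
398 [17.1314389  61.60190374 74.78310496 77.20475864] (array([ 477.49253355, -107.15489862]), np.float64(1.2911239090499258))
```

View pics/side3c.png

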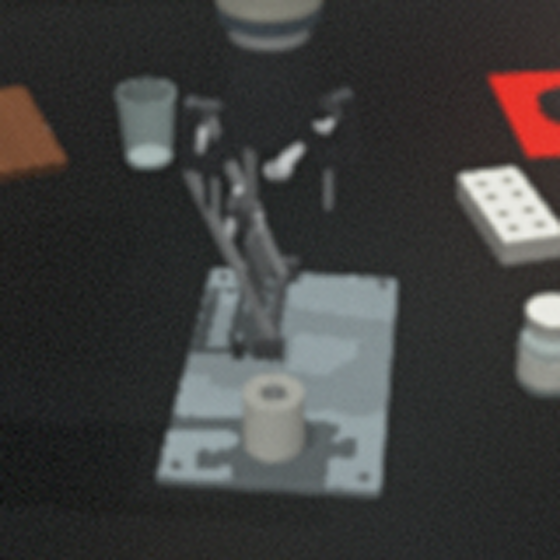

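The roll is fully down over the spindle and released: fitted centre (477.5,−107.2) and spindle tip proud of it. The kickstand ball is near crop (245,155), still folded. Next I turn the tool by 0.224 to line up with the stand (tool x = stand +y, tool y = stand +x), shut the fingers, and approach the kickstand tip from the −y side.

```bash
python3 -m inch '[[0,0,0.0357,0,0,-0.3,1],[0,0,0.0357,0,0,-0.34,1],[0,0,0,0,0,0,1],[0,0,0,0,0,0,1],[0,0,0,0,0,0,1],[0,0,0,0,0,0,1],[0,0,0,0.3,-0.1,0,1],[0,0,0,0.6,-0.24,0,1]]'
python3 -m inch '[[0,0,0,0.6,-0.24,0,1],[0,0,0,0.6,-0.24,0,1],[0,0,0,0.6,-0.24,0,1],[0,0,0,0.6,-0.24,0,1],[0,0,0,0.6,-0.24,0,1],[0,0,0,0.5,-0.12,0,1],[0,0,0,0,0,0,1],[0,0,0,0,0,0,1]]'
python3 - <<'E'
from h import *
f=shot('side','side4'); w=cloud(f); print(r.sense()['eef_pos'],r.sense()['tcp_rot'],r.sense()['opening'])
cv2.imwrite('pics/side4c.png',cv2.resize(f['pixels'][110:250,160:320,::-1],None,fx=4,fy=4,interpolation=2))
E
```

```text
clock: 11.18
eef_pos: [475.8, -83.1, 263.5]
tcp_rot: [-3.141, 0.0, 1.347]
contact_force: [0.2, -0.6, 0.0]
opening: -0.002
grasp_force: 0.0
clock: 11.85
eef_pos: [462.8, 10.4, 263.8]
tcp_rot: [-3.141, 0.0, 1.35]
contact_force: [0.1, -0.6, 0.1]
opening: 0.001
grasp_force: 0.0
[462.92984318   9.92264722 263.86968699] [-3.14131216e+00  3.58331230e-04  1.34892944e+00] -0.00011920373385904362
```

View pics/side4c.png

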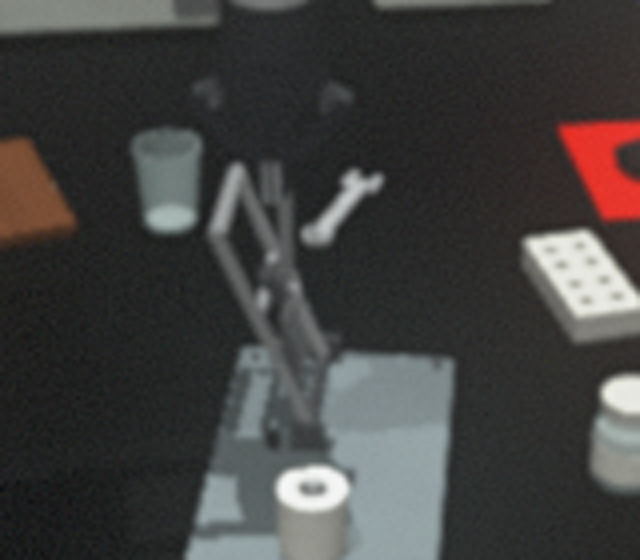

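The crop shows the fingertips at about (270,185), the leg rising at (287,200) just behind and slightly to the right, and the roll still seated. I shift 3 mm to +x and push towards +y.

```bash
python3 -m inch '[[0,0,0,0.3,0.12,0,1],[0,0,0,0.4,0,0,1],[0,0,0,0.4,0,0,1],[0,0,0,0.4,0,0,1],[0,0,0,0.4,0,0,1],[0,0,0,0.4,0,0,1]]'
python3 -m inch '[[0,0,0,0.4,0,0,1],[0,0,0,0.4,0,0,1],[0,0,0,0.4,0,0,1],[0,0,0,0.4,0,0,1],[0,0,0,0.4,0,0,1],[0,0,0,0.4,0,0,1]]'
python3 -m inch '[[0,0,0,0.3,0,0,1],[0,0,0,0,0,0,1],[0,0,0,0,0,0,1],[0,0,0,0,0,0,1],[0,0,0,0,0,0,1],[0,0,0,0,0,0,1]]'
python3 - <<'E'
from h import *
f=shot('side','side5'); g=shot('top','top5')
a=cv2.resize(f['pixels'][110:250,190:290,::-1],None,fx=4,fy=4,interpolation=2)
b=cv2.resize(g['pixels'][170:270,190:290,::-1],None,fx=4,fy=4,interpolation=2)
c=np.zeros((560,800,3),'uint8'); c[:,:400]=a; c[:400,400:]=b; cv2.imwrite('pics/c5.png',c)
E
```

```text
clock: 12.4
eef_pos: [479.5, 66.2, 264.8]
tcp_rot: [3.14, -0.0, 1.347]
contact_force: [-0.5, 0.6, -0.3]
opening: -0.0
grasp_force: 0.1
clock: 12.9
eef_pos: [492.1, 124.8, 263.9]
tcp_rot: [-3.141, 0.0, 1.347]
contact_force: [0.1, -0.7, 0.0]
opening: -0.002
grasp_force: 0.0
clock: 13.4
eef_pos: [493.6, 130.7, 264.1]
tcp_rot: [-3.142, 0.0, 1.347]
contact_force: [-1.2, -0.5, -0.8]
opening: 0.0
grasp_force: 0.0
```

View pics/c5.png

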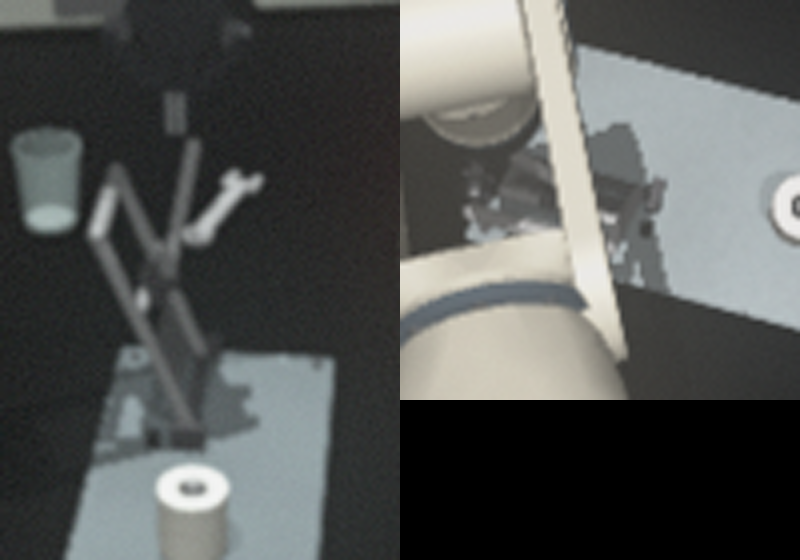

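The leg still points up at crop (193,145)→(165,280), and the fingers at (175,115) show no force. I measure the leg's current angle from the depth map.

```bash
cat >> h.py <<'E'
E_=np.array([[.975,-.222],[.222,.975]])
def stand(w):
    o=w.copy(); o[...,:2]=(w[...,:2]-[505,5.7])@E_.T; return o
E
python3 - <<'E'
from h import *
np.set_printoptions(precision=0,suppress=True)
f=shot('side'); w=cloud(f); s=stand(w)
# legs: image rows 143..180 -> crop col 165..200 => u 231..240
for W,n in((s,'now'),(stand(np.load('side0.npy')),'start')):
    print(n)
    for v in range(136,190,4):
        row=W[v,222:246]; k=(row[:,2]>140)&(row[:,0]>-75)&(abs(row[:,1]-85)<150)
        print(v,np.nanmedian(row[k],0) if k.any() else '-',k.sum(), np.flatnonzero(k)[[0,-1]]+222 if k.any() else '')
E
```

```text
now
136 [-39. 112. 294.] 9 [230 238]
140 [-41. 113. 278.] 8 [230 237]
144 [-26. 177. 232.] 4 [239 242]
148 [-28. 171. 219.] 4 [238 241]
152 [-31. 160. 209.] 4 [237 240]
156 [-32. 144. 201.] 4 [236 239]
160 [-34. 133. 191.] 4 [235 238]
164 [-38. 122. 181.] 5 [226 237]
168 [-43. 119. 167.] 6 [226 236]
172 [-47.  98. 163.] 9 [227 235]
176 [-56.  82. 155.] 9 [225 233]
180 [-52.  71. 146.] 10 [225 234]
184 [-67.  26. 156.] 3 [222 226]
188 [-67.  23. 143.] 3 [222 224]
start
136 - 0 
140 - 0 
144 - 0 
148 - 0 
152 [-40.  35. 273.] 3 [230 232]
156 [-41.  28. 262.] 4 [229 232]
160 [-41.  40. 241.] 3 [230 232]
164 [-45.  48. 222.] 5 [225 232]
168 [-47.  58. 201.] 5 [226 232]
172 [-48.  66. 181.] 5 [227 232]
176 [-57.  87. 152.] 9 [225 233]
180 [-52.  70. 146.] 10 [225 234]
184 [-52.  39. 151.] 6 [222 234]
188 [-67.  23. 143.] 3 [222 225]
```

It is past centre and falling: the tip is at stand (−26,177,232), so q≈0.87. While it drops I open the fingers, move to a pre-grasp above the bar, and tilt the tool by −0.38 to match the frame.

```bash
python3 -m inch '[[0,0,0,0,0,-0.65,0],[0,0,0,0,0,-0.6,0],[0,0,0,-0.23,-0.6,0,0],[0,0,0,-0.23,-0.6,0,0],[0,0,0,-0.23,-0.6,0,0],[0,0,0,-0.23,-0.6,0,0],[0,0,0,-0.23,-0.6,0,0],[0,0,0,-0.22,-0.55,0,0]]'
python3 -m inch '[[-0.0303,0,0,0,0,0,0],[-0.0303,0,0,0,0,0,0],[-0.0303,0,0,0,0,0,0],[-0.0303,0,0,0,0,0,0],[0,0,0,0,0,0,0],[0,0,0,0,0,0,0],[0,0,0,0,0,0,0],[0,0,0,0,0,0,0]]'
python3 - <<'E'
from h import *
np.set_printoptions(precision=1,suppress=True)
e=r.sense(); print(stand(e['eef_pos'][None]),e['tcp_rot'],e['qpos'])
f=shot('side','side6'); g=shot('top','top6'); s=stand(cloud(f))
k=(abs(s[...,1]-85)<45)&(s[...,2]>195)&(s[...,2]<235)&(s[...,0]<-80)&(s[...,0]>-115)
P=s[k]; print('bar',len(P),np.median(P,0),np.percentile(P,[5,95],axis=0).tolist())
a=cv2.resize(f['pixels'][110:250,190:290,::-1],None,fx=4,fy=4,interpolation=2)
b=cv2.resize(g['pixels'][170:270,190:290,::-1],None,fx=4,fy=4,interpolation=2)
c=np.zeros((560,800,3),'uint8'); c[:,:400]=a; c[:400,400:]=b; cv2.imwrite('pics/c6.png',c)
E
```

```text
clock: 14.22
eef_pos: [398.6, 117.1, 295.4]
tcp_rot: [3.142, -0.0, 1.347]
contact_force: [0.8, 0.4, 0.4]
opening: 0.999
grasp_force: 0.0
clock: 14.88
eef_pos: [400.4, 117.5, 295.8]
tcp_rot: [2.762, -0.0, 1.347]
contact_force: [0.1, -0.9, 0.2]
opening: 0.998
grasp_force: 0.0
[[-126.8   85.8  295.8]] [ 2.8 -0.   1.3] [ 0.5 -0.2  2.2 -0.3  0.9  0.9]
bar 57 [-94.6  85.1 218.3] [[-101.26717514921619, 44.21586117189448, 212.86117459009597], [-89.52458956543451, 128.38248834332995, 221.94394678877296]]
```

View pics/c6.png

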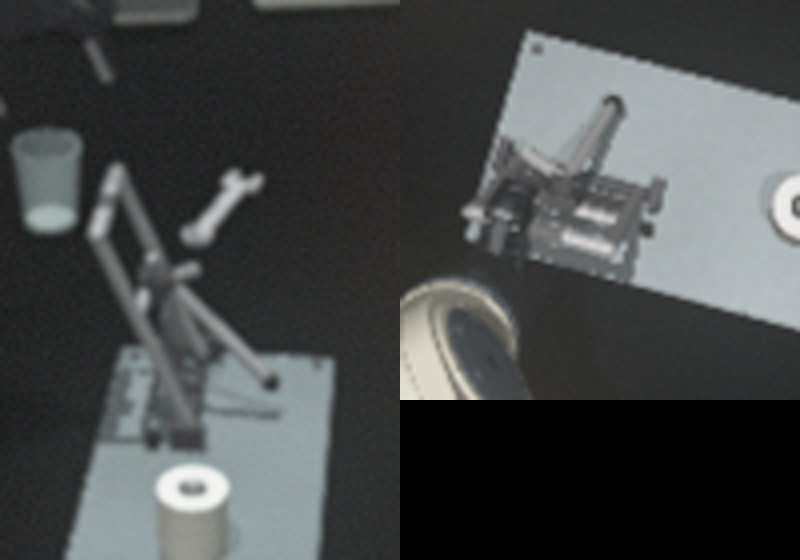

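The kickstand is down: its ball is at crop (270,382), near the plate. The bar measures at stand (−94.6,85,~212), as expected. The tool is aligned with the frame within 1 mm, so I advance 87 mm and grip.

```bash
python3 - <<'E'
from h import *
s=stand(cloud(shot('top'))); P=s[193:200,240:247].reshape(-1,3); P=P[P[:,2]>30]; print(P.round().tolist())
E
python3 -m inch '[[0,0,0,0,0,0.5,0],[0,0,0,0,0,0.5,0],[0,0,0,0,0,0.5,0],[0,0,0,0,0,0.5,0],[0,0,0,0,0,0.5,0],[0,0,0,0,0,0.5,0],[0,0,0,0,0,0.4,0],[0,0,0,0,0,0.1,0]]'
python3 -m inch '[[0,0,0,0,0,0,1],[0,0,0,0,0,0,1],[0,0,0,0,0,0,1],[0,0,0,0,0,0,1],[0,0,0,0,0,0,1],[0,0,0,0,0,0,1],[0,0,0,0,0,0,1],[0,0,0,0,0,0,1]]' 40
python3 - <<'E'
from h import *
e=r.sense(); print(stand(e['eef_pos'][None]),e['tcp_rot'],e['contact_force'])
E
```

```text
[[50.0, 75.0, 52.0], [50.0, 71.0, 57.0], [52.0, 68.0, 54.0], [46.0, 77.0, 51.0], [45.0, 73.0, 61.0], [47.0, 70.0, 56.0], [49.0, 67.0, 50.0], [48.0, 63.0, 57.0], [42.0, 76.0, 52.0], [41.0, 72.0, 62.0], [43.0, 69.0, 59.0], [44.0, 66.0, 55.0], [45.0, 62.0, 56.0], [36.0, 73.0, 69.0], [37.0, 70.0, 66.0], [39.0, 67.0, 63.0], [42.0, 65.0, 51.0], [41.0, 61.0, 58.0], [31.0, 76.0, 68.0], [33.0, 73.0, 62.0], [34.0, 69.0, 65.0], [35.0, 66.0, 66.0], [38.0, 64.0, 53.0], [28.0, 75.0, 69.0], [29.0, 72.0, 68.0], [29.0, 68.0, 71.0], [32.0, 65.0, 62.0]]
clock: 15.7
eef_pos: [431.2, 109.5, 212.5]
tcp_rot: [2.763, 0.002, 1.346]
contact_force: [0.6, -0.6, 0.4]
opening: 0.997
grasp_force: 0.0
clock: 16.37
eef_pos: [431.7, 110.3, 215.3]
tcp_rot: [2.759, -0.0, 1.347]
contact_force: [-9.6, 0.7, 16.8]
opening: 0.061
grasp_force: 30.2
[[-94.73085342  85.68792437 215.31973338]] [ 2.75946701e+00 -4.93699251e-04  1.34731992e+00] [-9.55348282  0.6509065  16.77025543]
```

The kickstand tip at stand (47,71,~50) matches the fully-down position. But an opening of 0.061 is small for a 14 mm bar, so I let the grip settle and look.

```bash
python3 -m inch '[[0,0,0,0,0,0,1],[0,0,0,0,0,0,1],[0,0,0,0,0,0,1]]'
python3 - <<'E'
from h import *
f=shot('side','side7'); g=shot('top','top7'); s=stand(cloud(f))
a=cv2.resize(f['pixels'][110:200,180:280,::-1],None,fx=6,fy=6,interpolation=2)
cv2.imwrite('pics/c7.png',a)
for v in range(140,172,3):
    print(v,[tuple(np.round(s[v,u]).astype(int)) for u in range(208,224,3) if np.isfinite(s[v,u,0])])
E
```

```text
clock: 16.62
eef_pos: [431.6, 110.3, 215.4]
tcp_rot: [2.759, -0.001, 1.347]
contact_force: [-9.1, -0.8, 16.1]
opening: 0.063
grasp_force: 29.7
140 [(np.int64(-119), np.int64(69), np.int64(295)), (np.int64(-109), np.int64(66), np.int64(297)), (np.int64(-104), np.int64(95), np.int64(283)), (np.int64(-91), np.int64(77), np.int64(293)), (np.int64(-81), np.int64(76), np.int64(294)), (np.int64(-163), np.int64(660), np.int64(4))]
143 [(np.int64(-125), np.int64(93), np.int64(272)), (np.int64(-111), np.int64(75), np.int64(282)), (np.int64(-105), np.int64(96), np.int64(272)), (np.int64(-91), np.int64(76), np.int64(283)), (np.int64(-174), np.int64(634), np.int64(1)), (np.int64(-160), np.int64(636), np.int64(1))]
146 [(np.int64(-125), np.int64(95), np.int64(260)), (np.int64(-112), np.int64(76), np.int64(270)), (np.int64(-101), np.int64(74), np.int64(272)), (np.int64(-91), np.int64(75), np.int64(272)), (np.int64(-168), np.int64(600), np.int64(3)), (np.int64(-156), np.int64(607), np.int64(0))]
149 [(np.int64(-123), np.int64(79), np.int64(257)), (np.int64(-115), np.int64(89), np.int64(252)), (np.in
[... 1464 characters left out ...]
(np.int64(-90), np.int64(53), np.int64(216)), (np.int64(-143), np.int64(434), np.int64(2)), (np.int64(-83), np.int64(136), np.int64(171))]
167 [(np.int64(-189), np.int64(397), np.int64(5)), (np.int64(-177), np.int64(403), np.int64(2)), (np.int64(-95), np.int64(25), np.int64(220)), (np.int64(-151), np.int64(403), np.int64(4)), (np.int64(-139), np.int64(407), np.int64(3)), (np.int64(-125), np.int64(401), np.int64(7))]
170 [(np.int64(-185), np.int64(376), np.int64(3)), (np.int64(-171), np.int64(371), np.int64(6)), (np.int64(-95), np.int64(22), np.int64(211)), (np.int64(-148), np.int64(382), np.int64(2)), (np.int64(-135), np.int64(379), np.int64(4)), (np.int64(-123), np.int64(385), np.int64(2))]
```

View pics/c7.png

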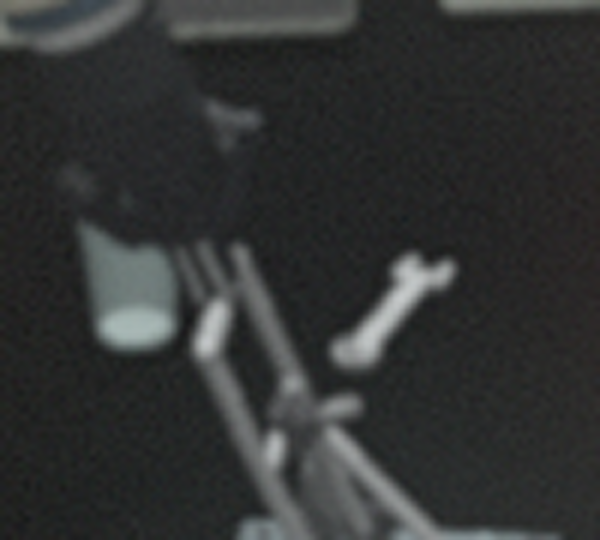

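The crop shows two fingers ending near (200,300) and (228,295), right at the bar, so they may only be pinching its top. I project the expected fingertip positions to compare.

```bash
python3 - <<'E'
from h import *
from scipy.spatial.transform import Rotation as Ro
f=shot('side'); T=np.linalg.inv(np.array(f['cam_to_world']))
def pr(p):
    c=T[:3,:3]@p+T[:3,3]; return np.round([c[0]/c[2]*f['F']+f['cx'],c[1]/c[2]*f['F']+f['cy']],1)
e=r.sense(); R=Ro.from_euler('xyz',e['tcp_rot']); p=e['eef_pos']
for n,l in(('tcp',(0,0,0)),('tip-L',(-11,-8,22)),('tip-R',(-11,8,22)),('grasp',(-11,0,3))): 
    q=p+R.apply(l); print(n,q.round(),(pr(q)-[180,110])*6)
R6=Ro.from_euler('xyz',[2.762,0,1.347]); p6=np.array([400.4,117.5,295.8])
for z in(9,22): print('open',z,(pr(p6+R6.apply((-11,42,z)))-[190,110])*4)
for y in(30,85,140):
    b=np.array([-94.2,y]); q=np.r_[E_.T@b+[505,5.7],211.7]; print('bar',y,q.round(),(pr(q)-[180,110])*6)
E
```

```text
tcp [432. 110. 215.] [222.6 297. ]
tip-L [430.  99. 192.] [222.  342.6]
tip-R [444.  96. 198.] [247.8 334.8]
grasp [430.  99. 213.] [221.4 310.8]
open 9 [115.2 110. ]
open 22 [121.6 124. ]
bar 30 [420.  56. 212.] [207.6 351.6]
bar 85 [432. 109. 212.] [223.2 303.6]
bar 140 [444. 163. 212.] [238.2 258. ]
```

Depth and the pinch force agree: the fingertips reach about 20 mm less far than expected and only pinch the crown of the bar. I open, advance another 18 mm (safe, as the cross bar is 85 mm lower) and grip again.

```bash
python3 -m inch '[[0,0,0,0,0,0,0.5],[0,0,0,0,0,0,0.5],[0,0,0,0,0,0,0.5],[0,0,0,0,0,0,0.5]]'
python3 -m inch '[[0,0,0,0,0,0.24,0.5],[0,0,0,0,0,0.24,0.5],[0,0,0,0,0,0.24,0.5],[0,0,0,0,0,0,0.5]]'
python3 -m inch '[[0,0,0,0,0,0,1],[0,0,0,0,0,0,1],[0,0,0,0,0,0,1],[0,0,0,0,0,0,1],[0,0,0,0,0,0,1],[0,0,0,0,0,0,1]]' 40
python3 - <<'E'
from h import *
e=r.sense(); p=stand(e['eef_pos'][None])[0]; print(p, 'frame z',-(p[0]+20)*.371+(p[2]-26)*.929)
E
```

```text
clock: 17.1
eef_pos: [431.1, 110.1, 214.0]
tcp_rot: [2.761, 0.0, 1.347]
contact_force: [-0.8, -0.5, -0.4]
opening: 0.5
grasp_force: 0.0
clock: 17.43
eef_pos: [437.4, 108.2, 195.8]
tcp_rot: [2.763, 0.001, 1.347]
contact_force: [-0.1, -0.8, 0.4]
opening: 0.496
grasp_force: 0.0
clock: 17.93
eef_pos: [437.8, 108.6, 197.4]
tcp_rot: [2.761, 0.0, 1.347]
contact_force: [1.4, -0.5, -2.5]
opening: 0.143
grasp_force: 38.9
[-88.41735083  85.44487333 197.44325129] frame z 184.65361760762877
```

Now the opening is 0.143 and the grip is firm on the bar. I raise it along the arc about the hinge (radius 185 mm, 0.038 rad per row).

```bash
python3 -m inch '[[0.0121,0,0,0,0.281,0.005,1],[0.0121,0,0,0,0.281,0.005,1],[0.0121,0,0,0,0.281,0.005,1],[0.0121,0,0,0,0.281,0.005,1],[0,0,0,0,0,0,1],[0,0,0,0,0,0,1]]'
python3 -m inch '[[0.0121,0,0,0,0.281,0.005,1],[0.0121,0,0,0,0.281,0.005,1],[0.0121,0,0,0,0.281,0.005,1],[0.0121,0,0,0,0.281,0.005,1],[0,0,0,0,0,0,1],[0,0,0,0,0,0,1]]'
python3 - <<'E'
from h import *
e=r.sense(); p=stand(e['eef_pos'][None])[0]; print(p,np.hypot(p[0]+20,p[2]-26),np.arctan2(p[0]+20,p[2]-26))
E
```

```text
clock: 18.43
eef_pos: [464.3, 102.7, 206.0]
tcp_rot: [2.913, -0.0, 1.346]
contact_force: [-2.6, 2.6, 2.9]
opening: 0.149
grasp_force: 42.1
clock: 18.93
eef_pos: [491.0, 96.7, 210.2]
tcp_rot: [3.064, -0.0, 1.347]
contact_force: [-1.4, 3.0, 4.1]
opening: 0.148
grasp_force: 42.2
[-33.85428482  85.65448725 210.18518279] 184.70550280499882 -0.07507794067586847
```

```bash
python3 -m inch '[[0.0121,0,0,0,0.281,0.005,1],[0.0121,0,0,0,0.281,0.005,1],[0,0,0,0,0,0,1],[0,0,0,0,0,0,1],[0,0,0,0,0,0,1]]'
python3 -m inch '[[0,0,0,0,0.06,0,1],[0,0,0,0,0,0,1],[0,0,0,0,0,0,1]]'
python3 - <<'E'
from h import *
e=r.sense(); p=stand(e['eef_pos'][None])[0]; print(p,np.hypot(p[0]+20,p[2]-26),np.arctan2(p[0]+20,p[2]-26),'stand force',E_@e['contact_force'][:2])
E
```

```text
clock: 19.35
eef_pos: [503.8, 93.8, 210.8]
tcp_rot: [3.139, -0.0, 1.347]
contact_force: [-1.2, 3.4, 2.4]
opening: 0.145
grasp_force: 42.0
clock: 19.6
eef_pos: [505.6, 93.5, 210.8]
tcp_rot: [3.141, -0.0, 1.348]
contact_force: [-2.9, 4.8, 3.1]
opening: 0.146
grasp_force: 42.1
[-18.93880063  85.71701946 210.77982002] 184.78286725594583 0.005742984804771608 stand force [-3.90153371  4.05329034]
```

```bash
python3 -m inch '[[0,0,0,0,0.06,0,1],[0,0,0,0,0,0,1],[0,0,0,0,0,0,1]]'
python3 -m inch '[[0,0,0,0,0.06,0,1],[0,0,0,0,0,0,1],[0,0,0,0,0,0,1]]'
```

```text
clock: 19.85
eef_pos: [506.7, 93.2, 210.8]
tcp_rot: [-3.141, -0.0, 1.347]
contact_force: [-5.8, 5.3, 5.2]
opening: 0.144
grasp_force: 42.4
clock: 20.1
eef_pos: [507.5, 93.0, 210.7]
tcp_rot: [-3.139, -0.0, 1.347]
contact_force: [-8.0, 5.4, 7.7]
opening: 0.147
grasp_force: 42.6
```

The force in stand −x has grown to about 9 N, against a spring pull of about 2 N, so it is bearing on the kickstand. I check with the camera.

```bash
python3 - <<'E'
from h import *
np.set_printoptions(precision=1,suppress=True)
f=shot('side','side8'); s=stand(cloud(f)); I=f['pixels']
k=(s[...,1]>30)&(s[...,1]<70)&(s[...,2]>205)&(s[...,2]<245)&(abs(s[...,0]+20)<25)
P=s[k]; print('bar',len(P),np.median(P,0),np.percentile(P,[5,95],axis=0).tolist())
k=(abs(s[...,1]-30)<12)&(s[...,2]>40)&(s[...,2]<215)&(abs(s[...,0]+20)<30); Q=s[k]; print('post slope',np.polyfit(Q[:,2],Q[:,0],1),len(Q))
k=(abs(s[...,1]-71)<22)&(s[...,2]>14)&(s[...,2]<40)&(s[...,0]>35)&(s[...,0]<85); print('kick foot',np.median(s[k],0),k.sum())
q=s.reshape(-1,3); q=q[(np.hypot(q[:,0],q[:,1]+115)<34)&(q[:,2]>16)&(q[:,2]<90)]; print('roll',circ(q[q[:,2]<68],28,[0,-115]),np.percentile(q[:,2],95))
cv2.imwrite('pics/c8.png',cv2.resize(I[110:280,170:330,::-1],None,fx=3.5,fy=3.5,interpolation=2)); print(r.sense()['contact_force'])
E
```

```text
bar 29 [-18.   49.8 233.6] [[-27.228391142143813, 31.349859653036344, 220.39434491397816], [-13.092480036633145, 67.96978652911079, 236.38899168590987]]
post slope [  0.  -24.8] 157
kick foot [55.6 65.5 16.7] 67
roll (array([  -2. , -115.9]), np.float64(1.1810886700713112)) 76.48398398458785
[-8.7  6.4  7.4]
```

View pics/c8.png

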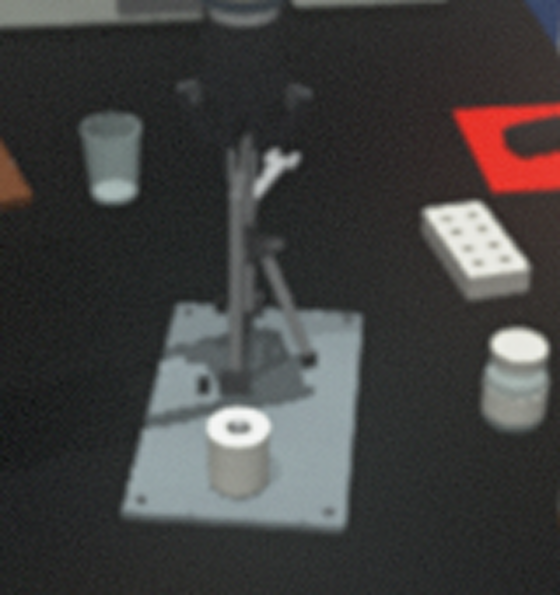

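The view shows the frame upright (bar at stand x ≈ −18, top at 233.6 mm), the kickstand foot down at (308,360), the roll seated at (238,450), and everything else in place. The bar is held with about 9 N pressed against the kickstand, so I hand it in.

```bash
python3 -c "from rig import r; print(r.sign_off())"
```

```text
the job is handed in; nothing more can be done
None
```

The job is handed in at about 20 s on the clock: the larger roll is fully down on the spindle and released, the kickstand is all the way down, and the frame is held upright by its top bar, pressing on the kickstand with about 9 N.

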